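Reject the short plug, then lift the carrier level and hold it

TASK

One of the four metal test plugs standing in the blue carrier is too short: take it out and put it in the red reject bin while the carrier stays on the bench. Then grip the carrier by the middle of its black handle, lift it level to about 10 cm above the bench with the three good plugs still seated in it, and finish there, holding it still and level in the air; do not put it down or let go. Leave the caliper, the meter and the dark steel cylinder where they are.

Things in the scene. Friction and masses are not known exactly. Their poses are not given: they have to be found in the camera images.
- carrier: Blue plastic block, loose on the bench, 150 (its x) x 180 (its y) x 20 mm high, about 0.4 kg empty, 0.7 kg loaded. Origin: centre of its underside, z up. Four round pockets, 29 mm wide, 12 mm deep, at x = +-52, y = +-45 mm, hold one plug each. Over its middle stands a black bridge handle along y. Grip a plug by closing along y, clear of the handle.
- carrier_grip (a point): Middle of the handle bar, on its axis, 80 mm above the carrier's underside; axes as the carrier's. The bar runs along y, level, 16 x 16 mm in section (top face at 88 mm), on two posts at y = +-78 mm. Grip it at its middle, between the plugs, closing across x. The loaded carrier's weight hangs within 12 mm of straight under this point.
- plug_short: Bare aluminium cylinder, 26 mm diameter, 42 mm tall, about 60 g. Origin at the centre of its lower end, z along its axis. Starts upright in one of the carrier's pockets (which one varies), lower end 8 mm above the carrier's underside, standing 30 mm out of the block. This is the short one, the reject; the other three are all 64 mm.
- plug_1: Bare aluminium cylinder, 26 mm diameter, 64 mm tall, about 90 g. Origin at the centre of its lower end, z along its axis. Starts upright in one of the carrier's pockets (which one varies), lower end 8 mm above the carrier's underside, standing 52 mm out of the block. A good, full-height plug.
- plug_2: Bare aluminium cylinder, 26 mm diameter, 64 mm tall, about 90 g. Origin at the centre of its lower end, z along its axis. Starts upright in one of the carrier's pockets (which one varies), lower end 8 mm above the carrier's underside, standing 52 mm out of the block. A good, full-height plug.
- plug_3: Bare aluminium cylinder, 26 mm diameter, 64 mm tall, about 90 g. Origin at the centre of its lower end, z along its axis. Starts upright in one of the carrier's pockets (which one varies), lower end 8 mm above the carrier's underside, standing 52 mm out of the block. A good, full-height plug.
- reject_bin: Red open-topped square plastic bin fixed to the bench, 150 x 150 mm outside, 50 mm high, walls 4 mm and floor 4 to 5 mm thick. Origin at the centre of its underside, z up, sides along x and y.
- caliper: Bystander: digital caliper lying flat, steel beam 230 mm long along its y with a blue slide; 12 mm high, jaws reach 55 mm to its -x. Origin under the middle of the beam.
- meter: Bystander: white handheld meter with green keys and display lying flat, 120 (its x) x 65 x 24 mm. Origin at the centre of its underside.
- core: Bystander: dark steel cylinder standing upright, 72 mm diameter, 200 mm tall, 2.2 kg. Origin at the centre of its underside.
Mind the look-alikes: they are no part of the job. What is shaped like the plug_1 but orange or pink is not meant.

How it is judged:
By the outcome, as a careful person would: the job done as asked, in the order asked, and still so for the second after the job is handed in, while the arm keeps its last pose, push and grip.
It also fails if it takes over 54 s, if anything falls off the work surface, if the arm or the gripper's body presses on something with over 40 N, if the wrist force passes 120 N, or if a joint passes its speed limit or range.

ROBOT

A 6-joint arm with a two-finger parallel gripper is mounted at the origin on the work surface. World frame = base frame: x ahead of the robot, y to its left, z up, the work surface at z = 0. Lengths are in mm, angles in degrees, forces in N, time in s.
With the tool pointing down it reaches from about 300 to 850 mm from the base axis. Payload 4.2 kg.
Tool frame: the origin (TCP) lies between the finger pads, 19 mm behind the fingertips; this is the grasp point; z points along the fingers, y is the line along which they close (so a half turn about z gives the same grasp; the last joint's range is limited). The gripper opens to 91 mm and grips with 3 to 60 N. Pads are 32 mm wide; open, the fingers measure 118 mm over their backs; the gripper's body (76 mm by 178 mm) begins 60 mm behind the grasp point.
Start: joints at [-77.808, 18.312, 89.639, -0, 72.044, -1.146], TCP at [132.656, -559.503, 232.776] pointing down, gripper open.
Joint ranges: [-177.97, 177.97], [-48.28, 115.42], [12.27, 149.76], [-77.06, 257.06], [2.81, 150.46], [-146.56, 146.56]. Speed limits (degrees/s): [147.25, 147.25, 180, 180, 180, 180].

INTERFACE

Orientations are given as [roll, pitch, yaw] about the fixed x, y, z axes, in that order (R = Rz(yaw) Ry(pitch) Rx(roll)).
In Python, from workcell import * gives the robot as it stands.
- The arm moves only by the tool step_arm, never from a script. Its argument "steps" is a list of rows, each a list of 7 numbers: the turn, a rotation vector about the tool's x, y, z in degrees, then the shift along the tool's x, y, z in mm, then the opening, from 0 (shut) to 1 (fully open). In form: [[rx, ry, rz, x, y, z, hand], ...]. A call has exactly 8 rows; each row shifts and turns the commanded pose from where the row before left it, along the tool's axes as they then stand; what a row does not reach is not made up. A row lasts 1/8 s, in which the tool goes at most 62.5 mm and 10.7 degrees, less where a joint would pass 70% of its speed; a pose out of reach is approached as far as the arm can. A call is refused whole if a number of a shift passes 62.5 or a number of a turn 10.7, either way. A call with a gripper value outside its range is refused whole. The fingers move at their own pace and stop on an object; "force" is the grip in N (left out, the last holds). Time passes only in rows, so rows that do not move let the fingers close, or fill a call up. It gives the time, the measured TCP pose, the force, the opening and the grip force at its end, in the units of the state.
- state(): the state, without advancing time (a new reading comes with each control period).
- grab_frame(name): name is "side" or "top"; returns a dict with "image" (400x640x3 uint8, blue, green, red), "fovy" (degrees; the focal length in pixels is half the picture's height over the tangent of half this angle, whatever the lens; pixels are square), "cx", "cy" (the principal point, pixels), "dist" ([k1, k2, p1, p2, k3] as OpenCV has them; the pictures are not rectified), "origin" and "rotation" of the camera in the world. Camera axes: x right, y down, z forward; pixel columns grow to the right and rows downward; lengths in mm; the calibration is good to about 2 mm. A picture is of the moment at which its call begins. There is no depth.
- job_done(): hands the job in; it is judged then, once.
The state is a dict: "time_s": time; "qpos": joint angles; "qvel": joint speeds; "effort": joint torques, N m; "ee_pos": TCP position; "ee_rot": TCP orientation; "force": force on the tool from outside, world axes, zero at the start; "torque": the same for the moment, N m; "gripper_width": finger opening in mm; "gripper_force": force on a finger pad.
Only numpy, scipy, OpenCV 4.12 (cv2) and the standard library are available. Lean on these libraries where they do the work, as an engineer would, in place of code of your own. Each camera call takes 0.05 s, during which the arm holds its last target. There are 200 camera calls.

## Working session

There is one attempt and no reset: what is moved stays moved. The work goes in short steps, Python scripts to look and compute and a tool call to move; the robot and the scene stay as the last step left them, time stands still between calls to the robot, and variables do not carry over. Pictures are saved under pics/ and viewed, at most 10 in all, crops included, and the job is handed in when it is done.

Besides the shell and the picture viewer there is one more tool, called after ">>>" as name([rows], argument=value, ...), one row to a line, values as JSON. step_arm: Moves the arm, as the interface text tells. Its arguments: {"type":"object","properties":{"steps":{"type":"array","items":{"type":"array","items":{"type":"number"}}},"force":{"type":"number"}},"required":["steps"]}

```bash
mkdir -p pics; cat > h.py <<'E'
from workcell import *
import numpy as np, cv2, json
def K(f):
    h=f["image"].shape[0]; fl=h/2/np.tan(np.radians(f["fovy"])/2)
    return np.array([[fl,0,f["cx"]],[0,fl,f["cy"]],[0,0,1]])
def ray(f,px,z):
    p=cv2.undistortPoints(np.array(px,float).reshape(-1,1,2),K(f),np.array(f["dist"],float)).reshape(-1,2)
    d=np.c_[p,np.ones(len(p))]@np.array(f["rotation"]).T; o=np.array(f["origin"])
    return o+d*((z-o[2])/d[:,2:])
def proj(f,P):
    R=np.array(f["rotation"]); c=(np.array(P,float).reshape(-1,3)-np.array(f["origin"]))@R
    return cv2.projectPoints(c,np.zeros(3),np.zeros(3),K(f),np.array(f["dist"],float))[0].reshape(-1,2)
E
python3 - <<'E'
from h import *
for n in("top","side"):
    f=grab_frame(n); cv2.imwrite(f"pics/{n}0.png",f["image"]); print(n,f["fovy"],f["origin"],np.round(f["rotation"],3).tolist(),f["dist"])
print(state())
E
```

```text
top 46.31235605242358 [ 405.85972278   72.12417461 1118.72983011] [-170.514, -0.004, -91.418] [0.02002531 0.         0.         0.         0.        ]
side 56.27081860176842 [305.48156527 665.53563952 621.89381465] [-130.99, 0.187, -158.616] [-0.02957061  0.          0.          0.          0.        ]
{'time_s': 0.1, 'qpos': array([-7.78095098e+01,  1.83481732e+01,  8.96977221e+01, -1.39103494e-03,
        7.20440597e+01, -1.14842491e+00]), 'qvel': array([-0.02562164, -0.13568205, -0.06001727,  0.07690987,  0.09125648,
       -0.00845635]), 'effort': array([ 8.87789247e-04, -4.13333237e+01, -2.32508987e+01,  7.29609746e-02,
        4.21805901e-02, -3.81834639e-05]), 'ee_pos': array([ 132.54144315, -559.09568158,  232.01385247]), 'ee_rot': array([-1.79910037e+02, -4.80575609e-04,  1.33393446e+01]), 'force': array([-0.19875785,  0.12922942,  0.4265751 ]), 'torque': array([-0.0036581 , -0.03836942,  0.01121773]), 'gripper_force': 0.0, 'gripper_width': 91.23380054220033}
```

View pics/top0.png

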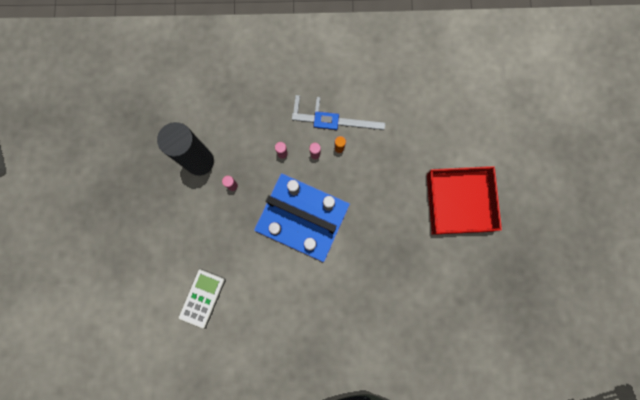

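View pics/side0.png

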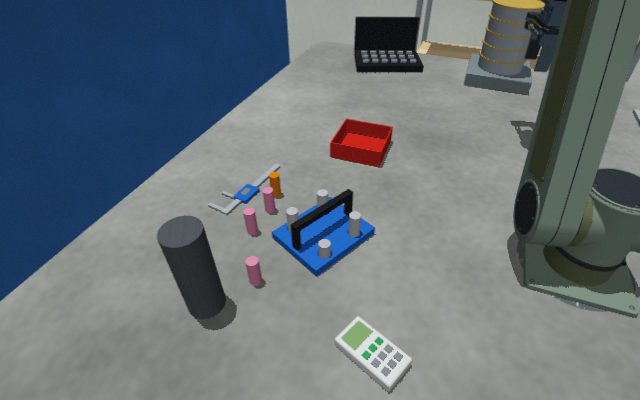

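The top picture shows the carrier at (302,217) with plugs at (293,187), (329,203), (274,229) and (310,244). The bin is at (464,201), the core at (185,148), the meter at (202,299) and the caliper at (337,121). In the side picture the four grey plugs are at (322,197), (292,217), (355,223) and (324,248).

Possible mistakes for the short plug:
- the three tall grey plugs in the carrier
- pink cylinders, top view (281,149), (315,150), (229,183)
- the orange cylinder, top view (340,144)

The one at side (324,248) looks short. I'll measure it and take a crop.

```bash
sed -i 's/^def K/from scipy.spatial.transform import Rotation as Ro\ndef RR(f): return Ro.from_euler("xyz",f["rotation"],degrees=True).as_matrix()\ndef K/; s/np.array(f\["rotation"\])/RR(f)/' h.py
cat > m.py <<'E'
from h import *
import itertools
from scipy.optimize import least_squares
t=grab_frame("top"); s=grab_frame("side")
def blobs(f,cond,amin):
    n,l,st,c=cv2.connectedComponentsWithStats(cond.astype(np.uint8)); return [(c[i].round(1),st[i,4]) for i in range(1,n) if st[i,4]>=amin]
im=t["image"]; hsv=cv2.cvtColor(im,cv2.COLOR_BGR2HSV)
roi=np.zeros(im.shape[:2],bool); roi[165:270,250:355]=1
blue=(hsv[...,0]>100)&(hsv[...,0]<125)&(hsv[...,1]>150)&roi
hull=cv2.convexHull(np.argwhere(blue)[:,::-1].astype(np.int32)); hm=np.zeros(im.shape[:2],np.uint8); cv2.fillConvexPoly(hm,hull,1)
wh=blobs(t,(hm>0)&(hsv[...,2]>150)&(hsv[...,1]<60),20); print("white",wh)
red=((hsv[...,0]<8)|(hsv[...,0]>172))&(hsv[...,1]>180)&(hsv[...,2]>60); red[:,:400]=0
rr=cv2.minAreaRect(np.argwhere(red)[:,::-1].astype(np.float32)); print("bin rect",rr, ray(t,[rr[0]],50).round())
print("carrier rect",cv2.minAreaRect(hull),ray(t,[cv2.minAreaRect(hull)[0]],20).round())
for c,a in wh: print(c,a,"z72",ray(t,[c],72).round(1)[0],"z50",ray(t,[c],50).round(1)[0],"side px if72",proj(s,ray(t,[c],72)).round(),"if50",proj(s,ray(t,[c],50)).round())
x=cv2.resize(s["image"][175:285,255:395],None,fx=4,fy=4,interpolation=cv2.INTER_CUBIC); cv2.imwrite("pics/crop1.png",x)
E
python3 m.py
```

```text
white [(array([292.3, 185. ]), np.int32(94)), (array([328.4, 201.2]), np.int32(97)), (array([273.8, 227.4]), np.int32(92)), (array([309.5, 243.1]), np.int32(104))]
bin rect ((463.8865661621094, 200.23068237304688), (64.26971435546875, 69.66297149658203), 87.1375961303711) [[ 557. -259.   50.]]
carrier rect ((301.45758056640625, 216.98092651367188), (75.73699188232422, 62.927978515625), 24.179107666015625) [[530. 117.  20.]]
[292.3 185. ] 94 z72 [598.2 134.4  72. ] z50 [602.2 135.7  50. ] side px if72 [[292. 210.]] if50 [[290. 217.]]
[328.4 201.2] 97 z72 [558.9  53.3  72. ] z50 [562.1  52.9  50. ] side px if72 [[322. 192.]] if50 [[321. 199.]]
[273.8 227.4] 92 z72 [502.7 177.2  72. ] z50 [504.7 179.4  50. ] side px if72 [[325. 235.]] if50 [[324. 243.]]
[309.5 243.1] 104 z72 [465.7  98.   72. ] z50 [466.9  98.5  50. ] side px if72 [[355. 214.]] if50 [[354. 222.]]
```

View pics/crop1.png

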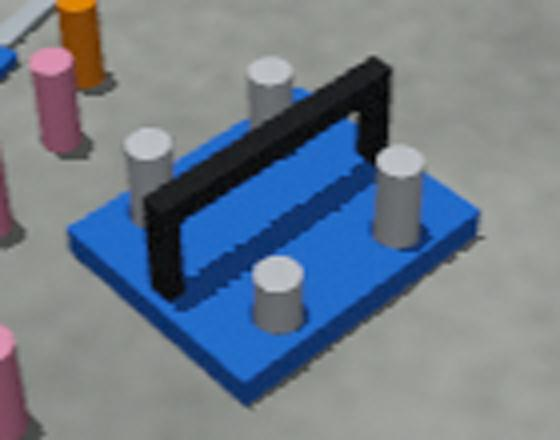

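The crop confirms it: the plug at crop (277,270), side pixel (324,243), is clearly the short one. Its side position matches a top at z=50, and the other three match z=72. The rays give the carrier centre as (532,116) with yaw -25.65°, the short plug as (504.6,179.4) and the bin as (557,-259). Moving now.

>>> step_arm([
  [0,0,0,25,-16,0,1],
  [0,0,0,50,-32,0,1],
  [0,0,0,50,-32,0,1],
  [0,0,0,50,-32,0,1],
  [0,0,0,50,-32,0,1],
  [0,0,0,50,-32,0,1],
  [0,0,0,50,-32,0,1],
  [0,0,0,50,-32,0,1],
], force=25)

```text
time_s: 1.2
ee_pos: [443.3, -237.9, 232.8]
ee_rot: [180.0, -0.0, 13.3]
force: [-0.3, -0.1, -0.4]
gripper_width: 91.3
gripper_force: 0.0
```

>>> step_arm([
  [0,0,0,20,-52,0,1],
  [0,0,0,20,-52,0,1],
  [0,0,0,20,-52,0,1],
  [0,0,0,20,-52,0,1],
  [0,0,0,20,-52,0,1],
  [0,0,0,20,-52,0,1],
  [0,0,0,20,-52,0,1],
  [0,0,0,10,-26,0,1],
])

```text
time_s: 2.2
ee_pos: [498.1, 177.3, 232.5]
ee_rot: [-180.0, 0.0, 13.5]
force: [0.5, 0.1, -0.8]
gripper_width: 91.4
gripper_force: 0.0
```

>>> step_arm([
  [0,0,-10,0,0,5,1],
  [0,0,-10,0,0,5,1],
  [0,0,-10,0,0,5,1],
  [0,0,-10,0,0,5,1],
  [0,0,-10,0,0,5,1],
  [0,0,-10,0,0,5,1],
  [0,0,-10,0,0,5,1],
  [0,0,-10,0,0,5,1],
])

```text
time_s: 3.2
ee_pos: [498.0, 174.6, 192.3]
ee_rot: [-180.0, 0.0, 93.7]
force: [-0.4, 0.2, -0.4]
gripper_width: 91.3
gripper_force: 0.0
```

>>> step_arm([
  [0,0,-10,0,0,0,1],
  [0,0,-10,0,0,0,1],
  [0,0,-10,0,0,0,1],
  [0,0,-10,0,0,0,1],
  [0,0,-10,0,0,0,1],
  [0,0,-10,0,0,0,1],
  [0,0,-1,0,0,0,1],
  [0,0,0,0,0,0,1],
])

```text
time_s: 4.2
ee_pos: [498.1, 174.6, 192.6]
ee_rot: [-180.0, -0.0, 154.2]
force: [0.8, -0.6, 0.2]
gripper_width: 91.4
gripper_force: 0.0
```

```bash
cat > d.py <<'E'
import sys
from h import *
s=state(); R=Ro.from_euler("xyz",s["ee_rot"],degrees=True); tgt=np.array([float(a) for a in sys.argv[1:4]])
print(s["time_s"],s["ee_pos"].round(1),s["ee_rot"].round(2),"q",s["qpos"].round(1),"w",round(s["gripper_width"],1),"gf",s["gripper_force"],"F",s["force"].round(1),"T",s["torque"].round(2))
print("tool shift",R.inv().apply(tgt-s["ee_pos"]).round(1))
if len(sys.argv)>4: print("turn",(R.inv()*Ro.from_euler("xyz",[180,0,float(sys.argv[4])],degrees=True)).as_rotvec(degrees=True).round(2))
E
python3 d.py 504.6 179.4 43 154.35
```

```text
4.2 [498.1 174.6 192.6] [-1.7999e+02 -1.0000e-02  1.5421e+02] q [ 18.1  15.8  99.4  -0.   64.8 -46.1] w 91.4 gf 0.0 F [ 0.8 -0.6  0.2] T [ 0.08 -0.13 -0.03]
tool shift [ -3.8   7.1 149.6]
turn [-0.01 -0.01 -0.14]
```

>>> step_arm([
  [0,0,0,-4,7,20,1],
  [0,0,0,0,0,30,1],
  [0,0,0,0,0,30,1],
  [0,0,0,0,0,20,1],
  [0,0,0,0,0,8,1],
  [0,0,0,0,0,0,1],
  [0,0,0,0,0,0,1],
  [0,0,0,0,0,0,1],
])

```text
time_s: 5.2
ee_pos: [505.3, 179.4, 85.6]
ee_rot: [179.9, 0.1, 154.3]
force: [0.6, -0.1, 1.1]
gripper_width: 91.1
gripper_force: 0.0
```

```bash
python3 d.py 504.6 179.4 44 154.35; python3 - <<'E'
from h import *
a=grab_frame("side")["image"][150:280,230:410]; b=grab_frame("top")["image"][160:290,210:390]
cv2.imwrite("pics/a2.png",cv2.resize(np.hstack([a,b]),None,fx=2.2,fy=2.2,interpolation=cv2.INTER_CUBIC))
E
```

```text
5.2 [505.3 179.4  85.6] [1.7993e+02 8.0000e-02 1.5433e+02] q [ 18.3  22.7 106.6  -0.   50.6 -46. ] w 91.1 gf 0.0 F [ 0.6 -0.1  1.1] T [ 0.06 -0.19 -0.02]
tool shift [ 0.7 -0.3 41.6]
turn [ 0.07  0.08 -0.02]
```

View pics/a2.png

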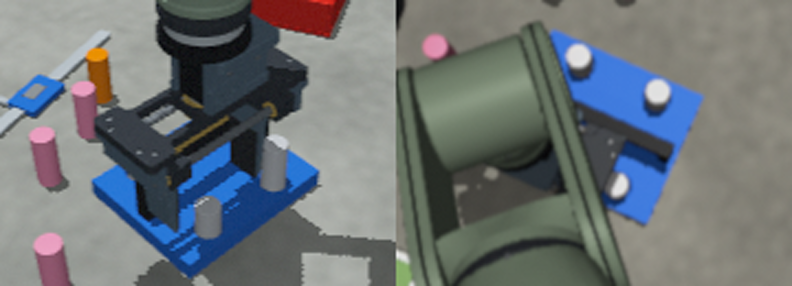

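The side crop (left) shows the short plug at (207,218) midway below the fingertips (170,225) and (243,175). The fingers are clear of the handle and the tall plug at (275,165). I'll descend and close.

>>> step_arm([
  [0,0,0,1,0,15,1],
  [0,0,0,0,0,15,1],
  [0,0,0,0,0,8,1],
  [0,0,0,0,0,3,1],
  [0,0,0,0,0,0,1],
  [0,0,0,0,0,0,0.6],
  [0,0,0,0,0,0,0.4],
  [0,0,0,0,0,0,0.33],
], force=20)

```text
time_s: 6.3
ee_pos: [504.0, 179.7, 44.0]
ee_rot: [180.0, 0.0, 154.3]
force: [0.2, -0.3, -0.1]
gripper_width: 63.8
gripper_force: 0.0
```

>>> step_arm([
  [0,0,0,0,0,0,0.3],
  [0,0,0,0,0,0,0.25],
  [0,0,0,0,0,0,0.2],
  [0,0,0,0,0,0,0.1],
  [0,0,0,0,0,0,0],
  [0,0,0,0,0,0,0],
  [0,0,0,0,0,0,0],
  [0,0,0,0,0,0,0],
])

```text
time_s: 7.3
ee_pos: [503.9, 179.6, 43.7]
ee_rot: [-180.0, 0.0, 154.3]
force: [-0.6, -0.6, 0.4]
gripper_width: 25.3
gripper_force: 20.0
```

```bash
python3 d.py 504.6 179.4 44 154.35
```

```text
7.3 [503.9 179.6  43.7] [-179.99    0.    154.34] q [ 18.4  25.8 109.2  -0.   45.  -45.9] w 25.3 gf 19.999796748161316 F [-0.6 -0.6  0.4] T [-0.05 -0.12  0.03]
tool shift [-0.7  0.2 -0.3]
turn [-0.01  0.   -0.01]
```

>>> step_arm([
  [0,0,0,0,0,-4,0],
  [0,0,0,0,0,-6,0],
  [0,0,0,0,0,-10,0],
  [0,0,0,0,0,-20,0],
  [0,0,0,0,0,-30,0],
  [0,0,0,0,0,-35,0],
  [0,0,0,0,0,-25,0],
  [0,0,0,0,0,-10,0],
])

```text
time_s: 8.3
ee_pos: [504.6, 179.9, 185.9]
ee_rot: [179.9, 0.2, 154.3]
force: [0.1, 0.9, -0.9]
gripper_width: 25.5
gripper_force: 20.0
```

```bash
python3 d.py 557 -259 43 154.35;  python3 - <<'E'
from h import *
a=grab_frame("side")["image"][110:280,230:410]
cv2.imwrite("pics/a3.png",cv2.resize(a,None,fx=3,fy=3,interpolation=cv2.INTER_CUBIC))
E
```

```text
8.3 [504.6 179.9 185.9] [1.7986e+02 1.5000e-01 1.5434e+02] q [ 18.4  16.7  99.1  -0.   64.  -45.9] w 25.5 gf 19.99963492155075 F [ 0.1  0.9 -0.9] T [ 0.06 -0.19  0.01]
tool shift [-236.9 -373.2  142.6]
turn [ 0.14  0.15 -0.01]
```

View pics/a3.png

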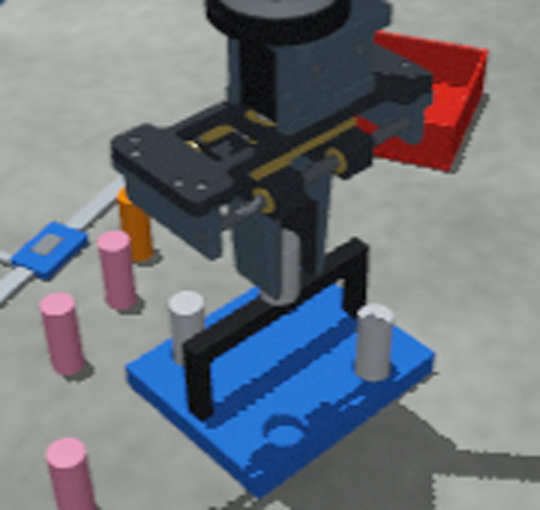

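The short plug is held, its pocket at (283,428) is empty, and the carrier hasn't moved. Next is the bin.

>>> step_arm([
  [0,0,0,-8,-13,0,0],
  [0,0,0,-17,-26,0,0],
  [0,0,0,-20,-32,0,0],
  [0,0,0,-20,-32,0,0],
  [0,0,0,-20,-32,0,0],
  [0,0,0,-20,-32,0,0],
  [0,0,0,-20,-32,0,0],
  [0,0,0,-20,-32,0,0],
])

```text
time_s: 9.35
ee_pos: [533.4, -93.4, 182.2]
ee_rot: [-179.9, -0.2, 154.3]
force: [0.0, 0.0, -0.9]
gripper_width: 25.3
gripper_force: 20.0
```

>>> step_arm([
  [0,0,0,-20,-32,0,0],
  [0,0,0,-20,-32,0,0],
  [0,0,0,-20,-32,0,0],
  [0,0,0,-17,-26,0,0],
  [0,0,0,-10,-15,10,0],
  [0,0,0,-5,-6,20,0],
  [0,0,0,0,0,20,0],
  [0,0,0,0,0,10,0],
])

```text
time_s: 10.35
ee_pos: [554.0, -259.6, 121.1]
ee_rot: [180.0, -0.3, 154.3]
force: [-0.4, 0.0, -1.3]
gripper_width: 25.5
gripper_force: 20.0
```

```bash
python3 d.py 557 -259 46
```

```text
10.35 [ 554.  -259.6  121.1] [180.    -0.26 154.34] q [-26.2  26.6  93.5   0.   60.1 -90.5] w 25.5 gf 19.999594688415527 F [-0.4  0.  -1.3] T [ 0.09 -0.17 -0.01]
tool shift [-2.8  1.8 75.1]
```

>>> step_arm([
  [0,0,0,-3,2,15,0],
  [0,0,0,0,0,20,0],
  [0,0,0,0,0,20,0],
  [0,0,0,0,0,13,0],
  [0,0,0,0,0,7,0],
  [0,0,0,0,0,0,0],
  [0,0,0,0,0,0,0],
  [0,0,0,0,0,0,0.3],
])

```text
time_s: 11.35
ee_pos: [559.6, -259.9, 49.6]
ee_rot: [-180.0, 0.1, 154.3]
force: [0.0, 0.1, 0.4]
gripper_width: 27.2
gripper_force: 0.0
```

>>> step_arm([
  [0,0,0,0,0,0,0.4],
  [0,0,0,0,0,0,0.5],
  [0,0,0,0,0,0,0.5],
  [0,0,0,0,0,0,0.5],
  [0,0,0,0,0,-10,0.5],
  [0,0,0,0,0,-25,0.5],
  [0,0,0,0,0,-40,0.5],
  [0,0,0,0,0,-50,0.5],
])

```text
time_s: 12.35
ee_pos: [558.6, -259.4, 174.8]
ee_rot: [-180.0, -0.1, 154.3]
force: [0.7, -0.8, -0.5]
gripper_width: 45.7
gripper_force: 0.0
```

>>> step_arm([
  [0,0,10,0,0,-30,0.5],
  [0,0,10,0,0,0,0.8],
  [0,0,10,0,0,0,0.8],
  [0,0,10,0,0,0,0.8],
  [0,0,10,0,0,0,0.8],
  [0,0,10,0,0,0,0.8],
  [0,0,10,0,0,0,0.8],
  [0,0,10,0,0,0,0.8],
])

```text
time_s: 13.35
ee_pos: [559.1, -259.6, 204.6]
ee_rot: [180.0, 0.0, 74.0]
force: [0.3, -0.5, 0.6]
gripper_width: 72.9
gripper_force: 0.0
```

```bash
python3 d.py 532 116.3 200 64.35; cat > g.py <<'E'
from h import *
t=grab_frame("top"); im=t["image"]
cv2.imwrite("pics/t4.png",cv2.resize(im[140:290,230:530],None,fx=2.6,fy=2.6,interpolation=cv2.INTER_CUBIC))
E
python3 g.py; python3 m.py | head -20
```

```text
13.35 [ 559.1 -259.6  204.6] [1.7995e+02 1.0000e-02 7.4010e+01] q [-26.   23.   86.5  -0.   70.4 -10. ] w 72.9 gf 0.0 F [ 0.3 -0.5  0.6] T [-0.06 -0.06 -0.04]
tool shift [ 353.9 -129.6    4.4]
turn [0.05 0.01 9.66]
white [(array([292.4, 185.1]), np.int32(98)), (array([328.4, 201.2]), np.int32(100)), (array([309.5, 243.3]), np.int32(108))]
bin rect ((459.89227294921875, 200.62611389160156), (65.5829086303711, 61.88836669921875), 85.51539611816406) [[ 556. -250.   50.]]
carrier rect ((301.3453369140625, 217.09793090820312), (75.64328002929688, 63.0529899597168), 23.96249008178711) [[530. 117.  20.]]
[292.4 185.1] 98 z72 [597.9 134.2  72. ] z50 [602.  135.5  50. ] side px if72 [[292. 210.]] if50 [[290. 217.]]
[328.4 201.2] 100 z72 [558.9  53.3  72. ] z50 [562.1  52.9  50. ] side px if72 [[322. 192.]] if50 [[321. 199.]]
[309.5 243.3] 108 z72 [465.2  98.   72. ] z50 [466.5  98.5  50. ] side px if72 [[355. 214.]] if50 [[354. 222.]]
```

View pics/t4.png

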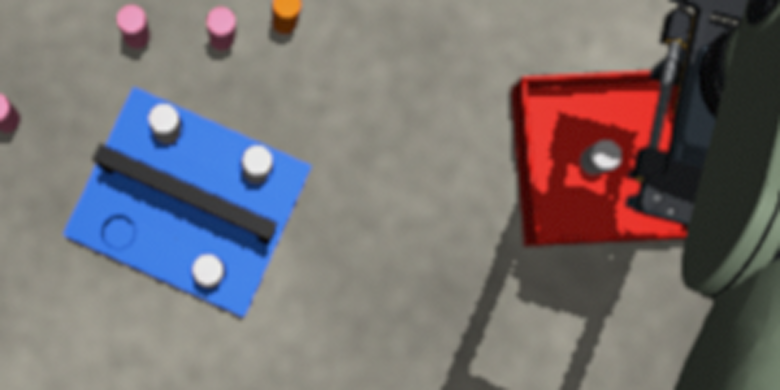

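The picture shows the plug standing in the bin at (605,157) and the carrier unmoved, with three tall plugs and an empty pocket at (118,232). Now the handle.

>>> step_arm([
  [0,0,0,25,-9,0,0.7],
  [0,0,0,50,-18,0,0.7],
  [0,0,0,50,-18,0,0.7],
  [0,0,0,50,-18,0,0.7],
  [0,0,0,50,-18,0,0.7],
  [0,0,0,50,-18,0,0.7],
  [0,0,0,50,-18,0,0.7],
  [0,0,0,29,-12,0,0.7],
])

```text
time_s: 14.5
ee_pos: [530.1, 118.4, 204.2]
ee_rot: [180.0, -0.0, 74.6]
force: [-0.2, 0.5, -0.9]
gripper_width: 63.5
gripper_force: 0.0
```

>>> step_arm([
  [0,0,9.7,0,0,0,0.7],
  [0,0,0,0,0,20,0.7],
  [0,0,0,0,0,20,0.7],
  [0,0,0,0,0,10,0.7],
  [0,0,0,0,0,0,0.7],
  [0,0,0,0,0,0,0.7],
  [0,0,0,0,0,0,0.7],
  [0,0,0,0,0,0,0.7],
])

```text
time_s: 15.5
ee_pos: [530.7, 116.1, 154.2]
ee_rot: [180.0, -0.0, 64.6]
force: [0.6, -0.1, -0.0]
gripper_width: 63.7
gripper_force: 0.0
```

```bash
python3 d.py 532 116.3 80 64.35
```

```text
15.5 [530.7 116.1 154.2] [ 1.7995e+02 -3.0000e-02  6.4640e+01] q [ 11.1  19.1 100.7  -0.   60.2  36.5] w 63.7 gf 0.0 F [ 0.6 -0.1 -0. ] T [-0.04 -0.06  0.03]
tool shift [ 0.7  1.  74.2]
turn [ 0.05 -0.03  0.29]
```

>>> step_arm([
  [0,0,0.3,1,1,20,0.7],
  [0,0,0,0,0,25,0.7],
  [0,0,0,0,0,15,0.7],
  [0,0,0,0,0,10,0.7],
  [0,0,0,0,0,4,0.7],
  [0,0,0,0,0,0,0.7],
  [0,0,0,0,0,0,0.5],
  [0,0,0,0,0,0,0.3],
], force=15)

```text
time_s: 16.5
ee_pos: [532.1, 116.6, 80.2]
ee_rot: [179.9, -0.0, 64.3]
force: [-0.2, -0.3, 0.1]
gripper_width: 47.2
gripper_force: 0.0
```

>>> step_arm([
  [0,0,0,0,0,0,0.25],
  [0,0,0,0,0,0,0.2],
  [0,0,0,0,0,0,0.15],
  [0,0,0,0,0,0,0.1],
  [0,0,0,0,0,0,0],
  [0,0,0,0,0,0,0],
  [0,0,0,0,0,0,0],
  [0,0,0,0,0,0,0],
])

```text
time_s: 17.5
ee_pos: [532.0, 116.5, 79.8]
ee_rot: [180.0, -0.0, 64.3]
force: [1.1, -1.6, 0.4]
gripper_width: 15.8
gripper_force: 15.0
```

>>> step_arm([
  [0,0,0,0,0,0,0],
  [0,0,0,0,0,0,0],
  [0,0,0,0,0,0,0],
  [0,0,0,0,0,0,0],
  [0,0,0,0,0,-1,0],
  [0,0,0,0,0,-2,0],
  [0,0,0,0,0,-2,0],
  [0,0,0,0,0,-2,0],
], force=55)

```text
time_s: 18.5
ee_pos: [531.2, 116.5, 86.4]
ee_rot: [-179.9, 0.0, 64.3]
force: [-0.5, -0.2, -7.3]
gripper_width: 15.1
gripper_force: 55.0
```

```bash
python3 d.py 532 116.3 180 64.35
```

```text
18.5 [531.2 116.5  86.4] [-1.7993e+02  5.0000e-02  6.4340e+01] q [ 11.2  23.3 105.4   0.   51.4  36.8] w 15.1 gf 54.99747633934021 F [-0.5 -0.2 -7.3] T [ 0.   -0.07 -0.01]
tool shift [  0.    0.7 -93.6]
turn [-0.07  0.05 -0.01]
```

Full weight (about 7 N) is on the gripper, so I'll lift gently to about 100 mm.

>>> step_arm([
  [0,0,0,0,0,-3,0],
  [0,0,0,0,0,-5,0],
  [0,0,0,0,0,-7,0],
  [0,0,0,0,0,-8,0],
  [0,0,0,0,0,-8,0],
  [0,0,0,0,0,-8,0],
  [0,0,0,0,0,-8,0],
  [0,0,0,0,0,-8,0],
])

```text
time_s: 19.5
ee_pos: [531.8, 116.5, 142.3]
ee_rot: [180.0, 0.0, 64.3]
force: [0.0, 0.9, -7.2]
gripper_width: 15.6
gripper_force: 55.0
```

>>> step_arm([
  [0,0,0,0,0,-8,0],
  [0,0,0,0,0,-8,0],
  [0,0,0,0,0,-8,0],
  [0,0,0,0,0,-7,0],
  [0,0,0,0,0,-5,0],
  [0,0,0,0,0,-3,0],
  [0,0,0,0,0,0,0],
  [0,0,0,0,0,0,0],
])

```text
time_s: 20.5
ee_pos: [531.6, 116.5, 180.4]
ee_rot: [-180.0, 0.0, 64.3]
force: [-0.1, 0.8, -8.0]
gripper_width: 15.8
gripper_force: 55.0
```

>>> step_arm([
  [0,0,0,0,0,0,0],
  [0,0,0,0,0,0,0],
  [0,0,0,0,0,0,0],
  [0,0,0,0,0,0,0],
  [0,0,0,0,0,0,0],
  [0,0,0,0,0,0,0],
  [0,0,0,0,0,0,0],
  [0,0,0,0,0,0,0],
])

```text
time_s: 21.5
ee_pos: [531.8, 116.6, 180.7]
ee_rot: [180.0, 0.0, 64.3]
force: [0.2, -0.6, -7.7]
gripper_width: 15.4
gripper_force: 55.0
```

```bash
python3 d.py 532 116.3 180 64.35; python3 - <<'E'
from h import *
f=grab_frame("side"); a=f["image"]
c=np.array([531.5,116.4,100.]); R=Ro.from_euler("z",-25.65,degrees=True)
pts=proj(f,c+R.apply([[-75,-90,0],[-75,90,0],[75,90,0],[-75,90,20],[-75,-90,20],[75,90,20]]))
a=cv2.resize(a[80:280,200:440],None,fx=3,fy=3,interpolation=cv2.INTER_CUBIC)
for p in pts: cv2.circle(a,tuple(int(v) for v in (p-[200,80])*3),4,(0,255,255),1)
cv2.imwrite("pics/s5.png",a)
E
```

```text
21.5 [531.8 116.6 180.7] [180.     0.    64.34] q [11.2 17.8 98.3 -0.  63.9 36.8] w 15.4 gf 54.99755680561066 F [ 0.2 -0.6 -7.7] T [ 0.06 -0.01  0.03]
tool shift [-0.1  0.3  0.7]
turn [ 0.    0.   -0.01]
```

View pics/s5.png

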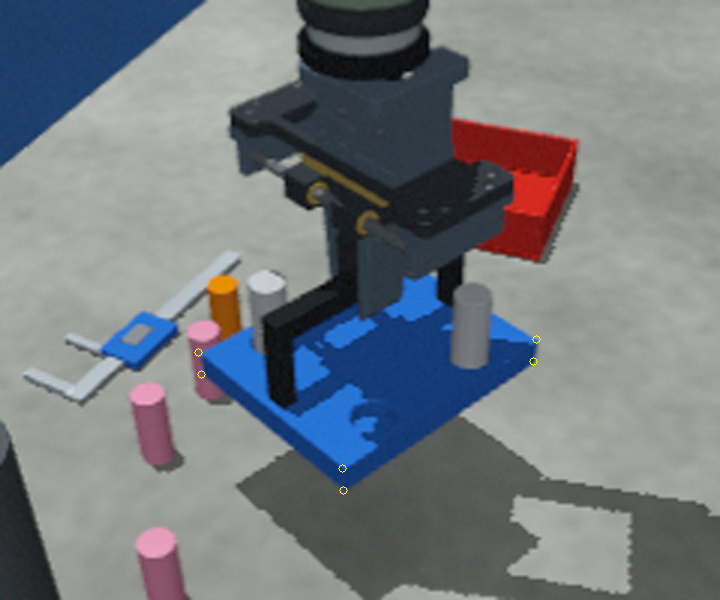

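The picture shows the carrier level at about 100 mm. Its corners at (201,352), (343,480) and (535,350) fall on the predicted level-pose marks. Two tall plugs are visibly seated at (267,310) and (470,325). The third is hidden behind the gripper, and the load is steady. Handing in.

```bash
python3 -c "
from workcell import *
print(job_done())"
```

```text
the job is handed in; nothing more can be done
None
```

I put the short plug in the red bin and handed the job in with the carrier held level about 100 mm above the bench at around 22 s; two good plugs are visibly seated, and the third was hidden behind the gripper, so its seating is inferred from the steady load.

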